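Pass a tray through the spring catch of the serving slide

TASK

On the steel counter a small steel tray stands in a slide, held back by the two lugs of a spring catch. With the fingertips press the catch's metal strip down just behind the tray and, keeping it held down, push the tray along the slide until it is wholly past the lugs; then let go so that the catch springs up behind it, and take the hand away. Only press and push: do not lift or tip the tray, and leave everything else on the counter where it is.

Things in the scene. Friction and masses are not known exactly. Their poses are not given: they have to be found in the camera images.
- slide: the slide, fixed to the counter: straight track 361 x 146 mm. Its x axis is the way the tray is pushed, z up. Origin on the counter, on the centre line, level with the downstream (+x) faces of the catch's lugs. It runs from x = -225 mm (open end) to an end stop at +126 mm, 55 mm high. Side guides are 42 mm high, inner faces at y = +-62.5 mm
- runners (a point): point on the slide's centre line at x = -85 mm, level with the tops of its two white plastic runners, on which the tray rides (tops 30 mm above the counter, |y| 45 to 61 mm). Between them is a slot 90 mm wide with the catch's strip in it; slot floor 4 mm above the counter
- catch (a joint): how far the spring catch is pressed down (m): 0 = up, 0.016 = bottomed. Strip and lugs go straight down as one piece wherever it is pressed. The lugs are clear below the tray from 0.0115 on; 0.013 to 0.015 is a good depth. The spring takes 3.5 N to start, about 9 N at the bottom, and brings the catch up when let go
- strip_end (a point): point on the top face of the catch's flat aluminium strip, on the centre line at x = -190 mm of the slide, behind the tray; goes down with the catch. The strip is 84 mm wide, from x = -220 to +30 mm; its top is 28.5 mm above the counter when up. Closed fingertips can slide along it, between the lugs too, and so hold it down and push the tray's rear wall at once
- lugs (a point): point midway between the tops of the catch's two upright lugs, at x = -3 mm of the slide. Each lug is 6 mm along x (x = -6 to 0) and 8 mm wide, at y = +-37 mm, leaving 66 mm free between them. When up they stand 10 mm above the runners and block the tray; they go down with the catch
- tray_mid (a point): centre (half-way up) of the open steel tray with two white dishes fixed in it: 100 mm along its x (the slide's x), 116 mm wide, 40 mm high, 0.3 to 0.54 kg, loose on the runners. It starts at x = -110 to -65 mm of the slide, rear wall 50 mm behind that. It is past the lugs when this point is beyond x = +50 mm; at the end stop it is at +76 mm
- sauce_bowl: small loose steel bowl, 80 mm across, 36 mm high, on the counter beside the slide; origin at the centre of its underside
- rice_bowl: loose white ceramic bowl, 92 mm across, 48 mm high, beside the slide; origin at the centre of its underside
- spoon: loose spoon with a wooden handle, 180 mm long, lying beside the slide; origin underneath the middle of it
- spice_jar: loose glass jar with a steel cap, 44 mm across, 62 mm high, beside the slide; origin at the centre of its underside
- deep_pan: loose empty steel pan, 176 x 108 mm, 100 mm high, on the counter; origin at the centre of its underside
- sauce_bottle: loose white bottle, 60 mm across, 170 mm high, on the counter; origin at the centre of its underside

How it is judged (in metres and radians):
On the way, in this order (a step that is already met when the one before it is completed fails the run):
1. the catch is pressed down while the tray is still behind the lugs (value of joint catch above 0.011 m and x of tray_mid in the frame of slide below -0.045 m), for 0.1 s.
2. the tray is over the lugs with the catch held down clear of it (value of joint catch above 0.011 m and x of tray_mid in the frame of slide between -0.03 and 0.04 m), for 0.1 s.
3. the tray is past the lugs with the catch still held down (value of joint catch above 0.009 m and x of tray_mid in the frame of slide above 0.05 m), for 0.03 s.
At the end, for the whole second after the job is handed in: the tray lies flat (within 0.04 rad) on the runners, at rest, wholly past the lugs (its centre 50 to 85 mm downstream of the slide's origin), and the catch is up behind it (joint below 3 mm) (x of tray_mid in the frame of slide between 0.05 and 0.085 m and z of tray_mid in the frame of slide between 0.045 and 0.054 m and angle between tray_mid's own z axis and vertical below 0.04 rad and value of joint catch below 0.003 m and velocity of joint catch below 0.01 m/s and linear speed of tray below 0.01 m/s); the robot touches nothing.
It fails at once if the tray was lifted more than 8 mm off the runners, or tipped (z of tray_mid in the frame of slide above 0.058 m or angle between tray_mid's own z axis and vertical above 0.12 rad).
It fails at once if something else on the counter was moved more than 25 mm (distance of any of sauce_bowl, rice_bowl, spoon, spice_jar, deep_pan, sauce_bottle from where it was at the start of the episode above 0.025 m).
It also fails if it takes over 43 s, if anything falls off the work surface, if the arm or the gripper's body presses on something with over 40 N, if the wrist force passes 120 N, or if a joint passes its speed limit or range.

ROBOT

A 6-joint arm with a two-finger parallel gripper is mounted at the origin on the work surface. World frame = base frame: x ahead of the robot, y to its left, z up, the work surface at z = 0. Lengths are in mm, angles in rad, forces in N, time in s.
With the tool pointing down it reaches from about 375 to 925 mm from the base axis. Payload 5.7 kg.
Tool frame: the origin (TCP) lies on the centre line of the jaws, within the pads' length; the fingertips stand 11 mm ahead of it and the grasp point (between the pads) lies 8 mm behind it; z points along the fingers, y is the line along which they close (so a half turn about z gives the same grasp; the last joint's range is limited). The gripper opens to 88 mm and grips with 3 to 60 N. Pads are 20 mm wide; open, the fingers measure 115 mm over their backs; the gripper's body (75 mm by 178 mm) begins 61 mm behind the grasp point.
Start: joints at [1.038, 0.359, 1.51, -0, 1.272, -0.115], TCP at [243.438, 548.358, 193.823] pointing down, gripper open.
Joint ranges: [-2.97, 2.97], [-1.01, 2.36], [0.21, 2.38], [-0.96, 4.11], [0.2, 2.71], [-2.98, 2.98]. Speed limits (rad/s): [2.39, 2.39, 3.14, 3.14, 3.14, 3.14].

INTERFACE

Orientations are given as a unit quaternion [w, x, y, z].
In Python, from plant import bot gives the robot as it stands.
- The arm moves only by the tool drive_tool, never from a script. Its argument "commands" is a list of rows, each an object with "delta_pos": the shift along the tool's x, y, z in m, a list of three; "roll": the turn about the tool's z in degrees. In form: [{"delta_pos": [x, y, z], "roll": roll}, ...]. A call has exactly 5 rows; each row shifts and turns the commanded pose from where the row before left it, along the tool's axes as they then stand; what a row does not reach is not made up. A row lasts 1/8 s, in which the tool goes at most 62.5 mm and 10.7 degrees, less where a joint would pass 70% of its speed; a pose out of reach is approached as far as the arm can. A call is refused whole if a number of a shift passes 0.0625 or a number of a turn 10.7, either way. A call with a gripper value outside its range is refused whole. "claw" is the opening, from -1 (shut) to 1 (fully open), so that 0 is half open, set as the call begins (left out, the last holds). The fingers move at their own pace and stop on an object; the grip force is fixed at half the most. Time passes only in rows, so rows that do not move let the fingers close, or fill a call up. It gives the time, the measured TCP pose, the force, the opening and the grip force at its end, in the units of the state.
- bot.get_state(): the state, without advancing time (a new reading comes with each control period).
- bot.capture(name): name is "scene" or "top" or "wrist"; returns a dict with "pixels" (420x560x3 uint8, red, green, blue), "intrinsics" (3x3 intrinsics, pixels), "camera_from_world" (4x4, takes a point from world to camera coordinates). Camera axes: x right, y up, looking along -z (the intrinsics and any distortion apply to the point x, -y, -z); pixel columns grow to the right and rows downward; lengths in mm; the calibration is good to about 2 mm. A picture is of the moment at which its call begins. There is no depth.
- bot.close_job(): hands the job in; it is judged then, once.
The state is a dict: "time_s": time; "joint_pos": joint angles; "qvel": joint speeds; "effort": joint torques, N m; "ee_pos": TCP position; "tool_rot": TCP orientation; "force": force on the tool from outside, world axes, zero at the start; "torque": the same for the moment, N m; "finger_gap": finger opening in mm; "gripper_force": force on a finger pad.
Only numpy, scipy, OpenCV 4.12 (cv2) and the standard library are available. Lean on these libraries where they do the work, as an engineer would, in place of code of your own. Each camera call takes 0.05 s, during which the arm holds its last target. There are 200 camera calls.

## Working session

There is one attempt and no reset: what is moved stays moved. The work goes in short steps, Python scripts to look and compute and a tool call to move; the robot and the scene stay as the last step left them, time stands still between calls to the robot, and variables do not carry over. Pictures are saved under pics/ and viewed, at most 10 in all, crops included, and the job is handed in when it is done.

Besides the shell and the picture viewer there is one more tool, called after ">>>" as name([rows], argument=value, ...), one row to a line, values as JSON. drive_tool: Moves the arm, as the interface text tells. Its arguments: {"type":"object","properties":{"commands":{"type":"array","items":{"type":"object","properties":{"delta_pos":{"type":"array","items":{"type":"number"}},"roll":{"type":"number"}}}},"claw":{"type":"number"}},"required":["commands"]}

```bash
mkdir -p pics
cat > h.py <<'E'
import numpy as np,cv2
from plant import bot
def snap(cam,name):
    d=bot.capture(cam); cv2.imwrite(f'pics/{name}.png',d['pixels'][:,:,::-1])
    np.savez(f'pics/{name}.npz',K=d['intrinsics'],T=d['camera_from_world'],p=d['pixels']); return d
def load(name): return np.load(f'pics/{name}.npz')
def ray(d,u,v):
    K,T=d['K'],d['T']; r=np.linalg.inv(K)@[u,v,1]; r=np.array([r[0],-r[1],-r[2]])
    R=T[:3,:3]; return -R.T@T[:3,3], R.T@r
def onz(d,u,v,z):
    c,r=ray(d,u,v); return c+r*(z-c[2])/r[2]
def proj(d,p):
    q=d['T'][:3,:3]@np.array(p,float)+d['T'][:3,3]; q=d['K']@[q[0],-q[1],-q[2]]; return q[:2]/q[2]
E
python3 - <<'E'
from h import *
for c in('top','scene'):
    d=snap(c,c+'0'); 
print(bot.get_state())
E
```

```text
{'time_s': 0.1, 'joint_pos': array([ 1.03788245e+00,  3.59419354e-01,  1.51129347e+00,  3.09878798e-05,
        1.27252822e+00, -1.15095145e-01]), 'qvel': array([ 5.84317441e-04,  1.18210029e-03, -2.71776507e-03,  3.97295248e-04,
        5.72797625e-06,  6.52812017e-04]), 'effort': array([-2.19534759e-04, -5.16356099e+01, -2.71409851e+01,  6.75781514e-02,
        2.76308024e-02, -3.28102192e-05]), 'ee_pos': array([243.11513508, 547.81451176, 193.11351491]), 'tool_rot': array([-2.76431246e-04,  2.07397499e-01,  9.78256407e-01, -7.76598360e-04]), 'force': array([ 0.89969266,  0.25212137, -0.68768438]), 'torque': array([-0.01177609,  0.01408817, -0.03001574]), 'gripper_force': 0.0, 'finger_gap': 88.2051765634716}
```

View pics/top0.png

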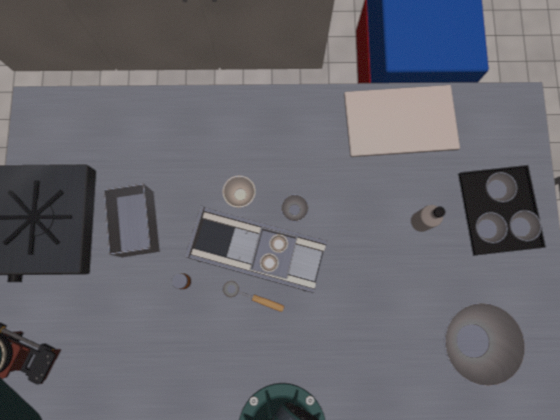

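View pics/scene0.png

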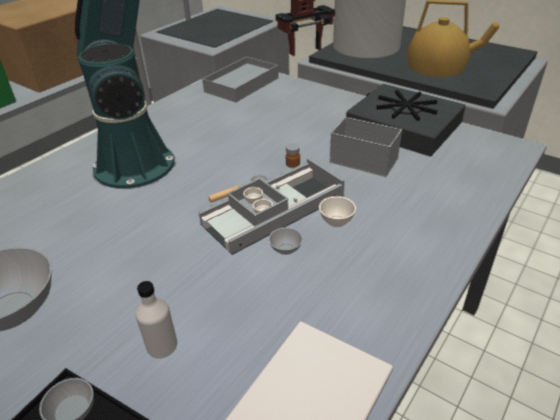

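The top view shows the slide from about (192,230) to (326,270). The dark floor on the left marks the end-stop side, and the bright strip on the right, near (305,262), is behind the tray at about (270,253). So the push goes image-left, which is +y. The spoon, bowls and jar sit on both sides.

Run:
```python
from h import *
d=load('top0'); p=d['p']
cv2.imwrite('pics/crop1.png',cv2.resize(p[195:305,170:345,::-1],None,fx=4.5,fy=4.5,interpolation=cv2.INTER_CUBIC))
hsv=cv2.cvtColor(p,cv2.COLOR_RGB2HSV); b=p.astype(int)
m=((b[:,:,0]-b[:,:,2]>0)&(b.min(2)>140)).astype(np.uint8); m[:, :180]=0;m[:,340:]=0;m[:195]=0;m[310:]=0
n,l,s,c=cv2.connectedComponentsWithStats(m)
for i in range(1,n):
    if s[i,4]>15:
        pts=np.argwhere(l==i)[:,::-1].astype(np.float32); w=np.array([onz(d,*q,30)[:2] for q in pts],np.float32)
        r=cv2.minAreaRect(w); print(s[i],c[i],r, cv2.boxPoints(r).round().tolist())
print(onz(d,280,210,0))
```

```text
[234 195  12   5  50] [239.7 196.7] ((619.2745971679688, 114.58920288085938), (31.042158126831055, 11.489019393920898), 89.4520492553711) [[613.0, 99.0], [625.0, 99.0], [625.0, 130.0], [614.0, 130.0]]
[204 213  57  20 284] [231.67957746 222.31690141] ((547.5791015625, 136.2137451171875), (161.59759521484375, 13.522909164428711), 74.08885192871094) [[519.0, 60.0], [532.0, 57.0], [576.0, 212.0], [563.0, 216.0]]
[274 239  10  10  68] [278.32352941 244.08823529] ((487.0860595703125, 5.958915710449219), (24.887977600097656, 24.922584533691406), 89.42859649658203) [[475.0, -6.0], [499.0, -7.0], [500.0, 18.0], [475.0, 19.0]]
[296 238  29  12 145] [310.22758621 243.82068966] ((485.35284423828125, -81.88583374023438), (80.21298217773438, 13.649439811706543), 74.11608123779297) [[468.0, -119.0], [481.0, -122.0], [503.0, -45.0], [490.0, -41.0]]
[192 250  59  20 307] [220.90553746 259.17915309] ((445.64013671875, 164.4498291015625), (164.47535705566406, 13.981545448303223), 74.06077575683594) [[416.0, 87.0], [430.0, 83.0], [475.0, 242.0], [462.0, 245.0]]
[264 258  11  10  43] [268.86046512 262.62790698] ((435.1211853027344, 32.451316833496094), (25.23870849609375, 25.092235565185547), 44.644447326660156) [[417.0, 33.0], [435.0, 15.0], [453.0, 32.0], [435.0, 50.0]]
[280 276  36  12 159] [299.98742138 281.25157233] ((385.5925598144531, -45.248138427734375), (96.14520263671875, 13.966376304626465), 74.3277587890625) [[366.0, -90.0], [379.0, -93.0], [405.0, -1.0], [392.0, 3.0]]
[586.35920185   0.97546657   0.        ]
```

View pics/crop1.png

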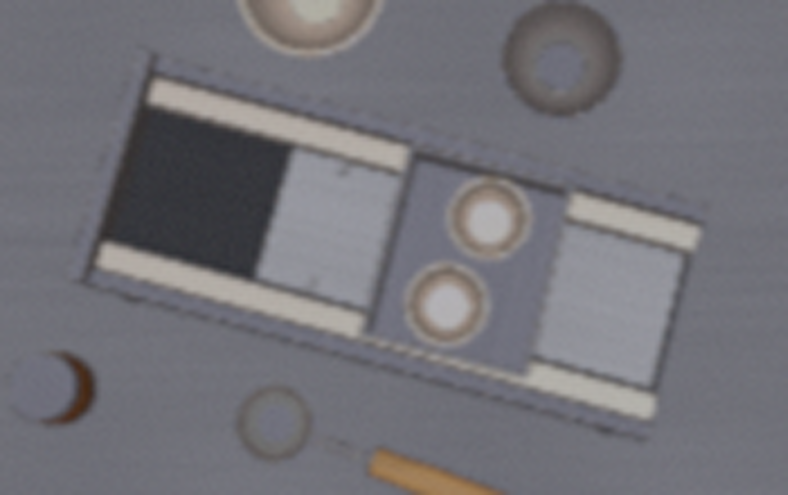

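The crop confirms it. The runners are cream, the lug shadows are at about (345,170) and (315,283), and the tray's rear wall is the edge from (567,190) to (530,372). The open strip behind it is clear.

```bash
cat >> h.py <<'E'
a=np.deg2rad(74.05); U=np.array([np.cos(a),np.sin(a)]); N=np.array([-U[1],U[0]]); O=np.array([484.2,109.0])
def sl(p): q=np.asarray(p)[:2]-O; return np.array([q@U,q@N]).round(1)
def tell():
    s=bot.get_state(); w,x,y,z=s['tool_rot']
    ty=np.array([2*(x*y-w*z),1-2*(x*x+z*z)])
    print('t',round(s['time_s'],2),'slide xy',sl(s['ee_pos']),'z',s['ee_pos'][2].round(1),'yaw err deg',np.rad2deg(np.arctan2(ty[1],ty[0])-a).round(2),'F',s['force'].round(1),'gap',round(s['finger_gap'],1))
E
python3 - <<'E'
from h import *
d=load('top0')
for n,u,v,z in [('lug',345,170,40),('lug',315,283,40),('stripend',292,148,28),('stripend',258,278,28),('rear',567,190,70),('rear',530,372,70),('front',412,152,70),('front',368,332,70),('stripback',690,255,28),('stripback',655,388,28)]:
    print(n,sl(onz(d,170+(u+.5)/4.5-.5,195+(v+.5)/4.5-.5,z)))
tell()
E
```

```text
lug [ -4.9 -36.1]
lug [-6.6 34.9]
stripend [ 31.8 -41.8]
stripend [29.1 40.6]
rear [-139.2  -56.5]
rear [-146.1   52.9]
front [-43.8 -54. ]
front [-48.   55.7]
stripback [-222.2  -43.1]
stripback [-221.9   40.6]
t 0.1 slide xy [355.7 352.4] z 193.1 yaw err deg -7.99 F [ 0.9  0.3 -0.7] gap 88.2
```

>>> drive_tool([
  {"delta_pos": [0, 0, 0], "roll": -8},
  {"delta_pos": [-0.022, -0.034, 0], "roll": 0},
  {"delta_pos": [-0.022, -0.034, 0], "roll": 0},
  {"delta_pos": [-0.022, -0.034, 0], "roll": 0},
  {"delta_pos": [-0.022, -0.034, 0], "roll": 0},
], claw=-1)

```text
time_s: 0.72
ee_pos: [290.7, 392.0, 193.5]
tool_rot: [-0.0, 0.138, 0.99, -0.0]
force: [-0.0, -0.3, 0.3]
finger_gap: 41.2
gripper_force: 0.0
```

>>> drive_tool([
  {"delta_pos": [-0.024, -0.036, 0], "roll": 0},
  {"delta_pos": [-0.024, -0.036, 0], "roll": 0},
  {"delta_pos": [-0.024, -0.036, 0], "roll": 0},
  {"delta_pos": [-0.024, -0.036, 0], "roll": 0},
  {"delta_pos": [-0.024, -0.036, 0], "roll": 0},
])

```text
time_s: 1.35
ee_pos: [356.7, 186.0, 193.7]
tool_rot: [-0.0, 0.139, 0.99, -0.0]
force: [-0.3, -0.4, 0.1]
finger_gap: 0.5
gripper_force: 0.0
```

```bash
python3 -c "
from h import *
tell()"
```

```text
t 1.35 slide xy [ 39.  143.7] z 193.7 yaw err deg 0.03 F [-0.3 -0.4  0.1] gap 0.5
```

>>> drive_tool([
  {"delta_pos": [-0.029, -0.044, 0], "roll": 0},
  {"delta_pos": [-0.029, -0.044, 0], "roll": 0},
  {"delta_pos": [-0.029, -0.044, 0], "roll": 0},
  {"delta_pos": [-0.029, -0.044, 0], "roll": 0},
  {"delta_pos": [-0.028, -0.044, 0], "roll": 0},
])

```text
time_s: 1.98
ee_pos: [434.8, -65.4, 193.8]
tool_rot: [-0.0, 0.139, 0.99, 0.0]
force: [1.3, 0.1, -0.2]
finger_gap: 0.4
gripper_force: 0.0
```

>>> drive_tool([
  {"delta_pos": [0, 0, 0.03], "roll": 0},
  {"delta_pos": [0, 0, 0.03], "roll": 0},
  {"delta_pos": [0, 0, 0.03], "roll": 0},
  {"delta_pos": [0, 0, 0.02], "roll": 0},
  {"delta_pos": [0, 0, 0], "roll": 0},
])

```text
time_s: 2.6
ee_pos: [433.1, -63.2, 82.6]
tool_rot: [-0.002, 0.139, 0.99, 0.0]
force: [-0.5, -0.2, 0.4]
finger_gap: 0.3
gripper_force: 0.0
```

```bash
python3 -c "
from h import *
tell(); snap('scene','s1'); d=snap('top','t1')
cv2.imwrite('pics/t1c.png',np.hstack([cv2.resize(load('s1')['p'][140:260,180:360,::-1],(390,260)),cv2.resize(d['pixels'][195:305,170:345,::-1],(410,260))]))"
```

```text
t 2.6 slide xy [-179.7    1.8] z 82.6 yaw err deg 0.01 F [-0.5 -0.2  0.4] gap 0.3
```

View pics/t1c.png

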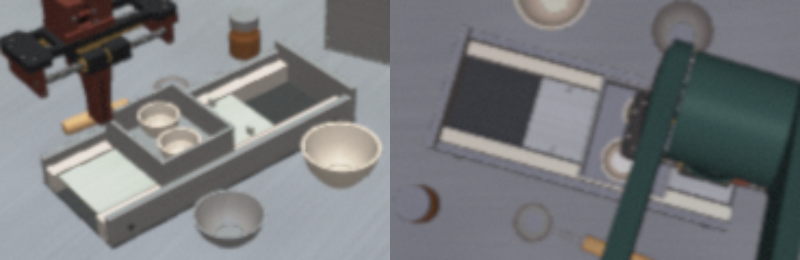

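The fingers are closed above the open strip behind the tray, with the fingertip at about (100,122) in the left crop. The tray and its neighbours haven't moved.

```bash
python3 -c "
from h import *
d=load('s1'); print(proj(d,[433.1,-63.2,71.6]),'expected about 226,196')"
```

```text
[227.35126117 207.05628649] expected about 226,196
```

>>> drive_tool([
  {"delta_pos": [0, 0, 0.012], "roll": 0},
  {"delta_pos": [0, 0, 0.012], "roll": 0},
  {"delta_pos": [0, 0, 0.01], "roll": 0},
  {"delta_pos": [0, 0, 0.004], "roll": 0},
  {"delta_pos": [0, 0, 0], "roll": 0},
])

```text
time_s: 3.32
ee_pos: [434.4, -63.6, 45.5]
tool_rot: [-0.0, 0.139, 0.99, 0.0]
force: [-0.6, 1.1, 0.7]
finger_gap: 0.5
gripper_force: 0.0
```

>>> drive_tool([
  {"delta_pos": [0, 0, 0.004], "roll": 0},
  {"delta_pos": [0, 0, 0.004], "roll": 0},
  {"delta_pos": [0, 0, 0.004], "roll": 0},
  {"delta_pos": [0, 0, 0], "roll": 0},
  {"delta_pos": [0, 0, 0], "roll": 0},
])

```text
time_s: 3.95
ee_pos: [434.7, -63.7, 33.9]
tool_rot: [-0.0, 0.139, 0.99, -0.0]
force: [-0.9, -0.7, 1.3]
finger_gap: 0.5
gripper_force: 0.0
```

There's no clear contact force yet, so I'll look.

```bash
python3 -c "
from h import *
tell(); d=snap('scene','s2')
cv2.imwrite('pics/s2c.png',cv2.resize(d['pixels'][140:260,190:350,::-1],None,fx=5,fy=5,interpolation=cv2.INTER_CUBIC))
d=load('s2'); s=bot.get_state()['ee_pos']; f=lambda q:((q-[190,140])*5).round()
print(f(proj(d,s-[0,0,11])))
for x,y in((-179.7,0),(-166,0),(-222,42)):
  w=O+x*U+y*N; print(x,[f(proj(d,[*w,z])) for z in(28.5,14)])"
```

```text
t 3.95 slide xy [-1.797e+02  1.000e-01] z 33.9 yaw err deg 0.01 F [-0.9 -0.7  1.3] gap 0.5
[198. 415.]
-179.7 [array([197., 406.]), array([200., 429.])]
-166 [array([220., 395.]), array([223., 418.])]
-222 [array([ 78., 399.]), array([ 81., 422.])]
```

View pics/s2c.png

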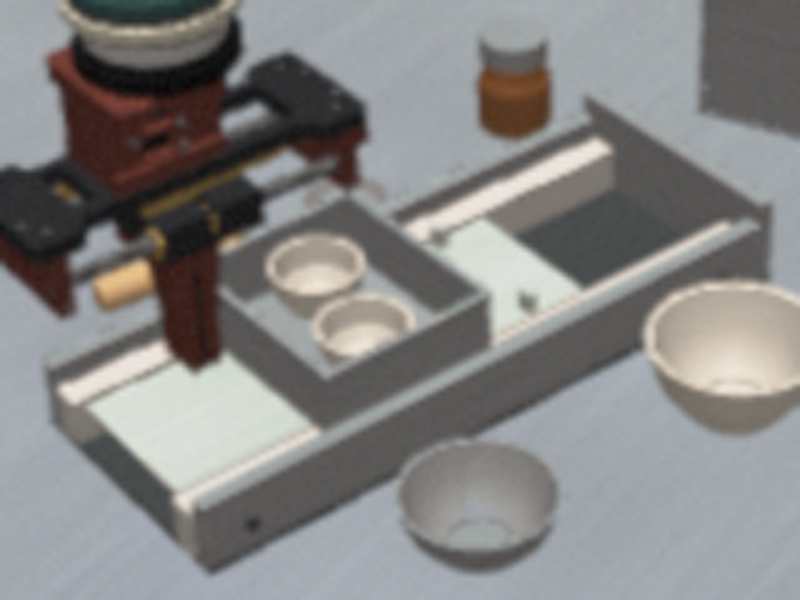

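The fingertip shows at about (200,368), but I projected (198,415). The strip corner at (88,402) does match its projection. So the tip is either higher or further to the side than the state implies, and the wrist view should tell which.

```bash
python3 -c "
from h import *
d=load('s2'); u,v=190+200/5,140+368/5
for z in(22.9,28.5,40,50,55): print(z,sl(onz(d,u,v,z)))
w=snap('wrist','w1'); d=load('w1')
for x,y,z in((-222,42,28.5),(-222,-42,28.5),(-179.7,0,28.5),(-144,58,70),(-144,-58,70),(-44,58,70),(-44,-58,70)): print(x,y,z,proj(d,[*(O+x*U+y*N),z]).round())
s=bot.get_state()['ee_pos']; print('tip',proj(d,s-[0,0,11]).round())"
```

```text
22.9 [-158.6   30.5]
28.5 [-162.    24.3]
40 [-169.1   11.6]
50 [-175.2    0.5]
55 [-178.3   -5. ]
-222 42 28.5 [202. 166.]
-222 -42 28.5 [209. 302.]
-179.7 0 28.5 [278. 237.]
-144 58 70 [361. 142.]
-144 -58 70 [348. 371.]
-44 58 70 [595. 142.]
-44 -58 70 [543. 371.]
tip [278. 234.]
```

View pics/w1.png

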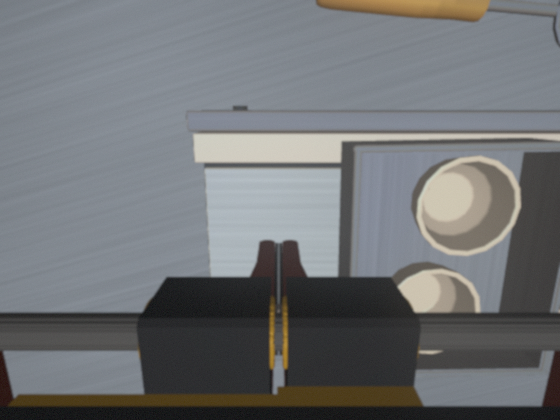

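The wrist view agrees sideways: the tip is at (278,240) against a projected (278,234), and the strip corner matches too. So the tip is centred but higher than the state implies. I'll descend in small steps and watch the force.

>>> drive_tool([
  {"delta_pos": [0, 0, 0.002], "roll": 0},
  {"delta_pos": [0, 0, 0.002], "roll": 0},
  {"delta_pos": [0, 0, 0.002], "roll": 0},
  {"delta_pos": [0, 0, 0], "roll": 0},
  {"delta_pos": [0, 0, 0], "roll": 0},
])

```text
time_s: 4.68
ee_pos: [434.7, -63.7, 27.8]
tool_rot: [-0.0, 0.139, 0.99, -0.0]
force: [0.3, -0.7, -0.8]
finger_gap: 0.3
gripper_force: 0.0
```

```bash
python3 -c "
from h import *
tell(); d=snap('scene','s3'); a=load('s2')['p'].astype(int); b=d['pixels'].astype(int)
df=np.abs(a-b).sum(2); m=df>60; ys,xs=np.where(m[140:260,190:350]); print(m.sum())
im=d['pixels'][140:260,190:350].astype(int); red=((im[:,:,0]-im[:,:,1]>25)&(im[:,:,0]-im[:,:,2]>25))
for x in range(33,46): 
  c=np.where(red[45:90,x])[0]; print(x,c.max()+45 if len(c) else None,end=' | ')
"
```

```text
t 4.67 slide xy [-179.7    0.2] z 27.8 yaw err deg 0.01 F [ 0.3 -0.7 -0.8] gap 0.3
2126
33 61 | 34 66 | 35 70 | 36 69 | 37 72 | 38 73 | 39 74 | 40 55 | 41 62 | 42 71 | 43 None | 44 None | 45 None |
```

Still no force at a state z of 27.8, and the tip still shows above the strip. So the fingertips sit about 25 mm higher than stated, and I'll keep descending by force.

>>> drive_tool([
  {"delta_pos": [0, 0, 0.003], "roll": 0},
  {"delta_pos": [0, 0, 0.003], "roll": 0},
  {"delta_pos": [0, 0, 0.003], "roll": 0},
  {"delta_pos": [0, 0, 0.001], "roll": 0},
  {"delta_pos": [0, 0, 0], "roll": 0},
])

```text
time_s: 5.35
ee_pos: [434.6, -63.7, 17.8]
tool_rot: [-0.0, 0.139, 0.99, -0.0]
force: [0.6, -1.0, 0.4]
finger_gap: 0.6
gripper_force: 0.0
```

>>> drive_tool([
  {"delta_pos": [0, 0, 0.002], "roll": 0},
  {"delta_pos": [0, 0, 0.002], "roll": 0},
  {"delta_pos": [0, 0, 0.001], "roll": 0},
  {"delta_pos": [0, 0, 0], "roll": 0},
  {"delta_pos": [0, 0, 0], "roll": 0},
])

```text
time_s: 5.98
ee_pos: [434.8, -63.7, 12.9]
tool_rot: [0.0, 0.139, 0.99, -0.0]
force: [0.3, 0.8, 0.0]
finger_gap: 0.3
gripper_force: 0.0
```

>>> drive_tool([
  {"delta_pos": [0, 0, 0.002], "roll": 0},
  {"delta_pos": [0, 0, 0.002], "roll": 0},
  {"delta_pos": [0, 0, 0], "roll": 0},
  {"delta_pos": [0, 0, 0], "roll": 0},
  {"delta_pos": [0, 0, 0], "roll": 0},
])

```text
time_s: 6.6
ee_pos: [434.8, -63.8, 8.9]
tool_rot: [0.0, 0.139, 0.99, -0.0]
force: [-0.5, 0.4, 0.3]
finger_gap: 0.3
gripper_force: 0.0
```

```bash
python3 -c "
from h import *
tell(); d=snap('scene','s4')
cv2.imwrite('pics/s4c.png',cv2.resize(d['pixels'][170:250,195:295,::-1],None,fx=7,fy=7,interpolation=cv2.INTER_CUBIC))"
```

```text
t 6.6 slide xy [-1.797e+02  1.000e-01] z 8.9 yaw err deg 0.01 F [-0.5  0.4  0.3] gap 0.3
```

View pics/s4c.png

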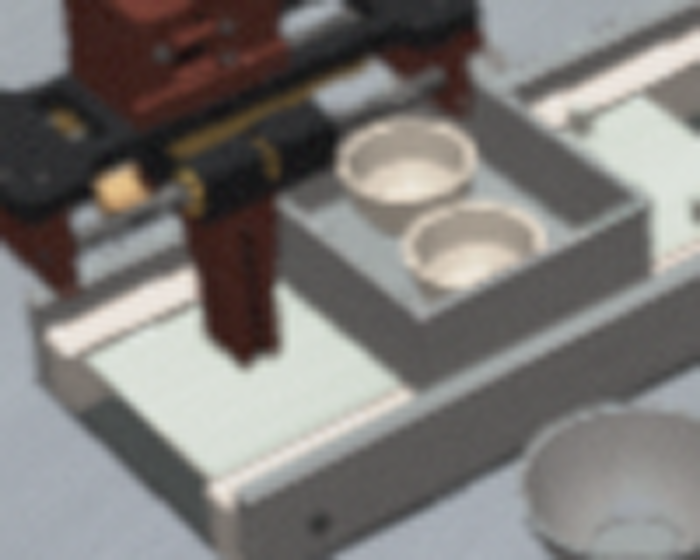

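The fingertip's near bottom corner is at (247,365) in the crop, still just over the strip. The rail's end plates show at (455,110) and (55,290).

```bash
python3 -c "
from h import *
d=load('s4')
for n,u,v in(('tip',247,365),('plate+',462,112),('plate-',65,290)):
  print(n,[(z,sl(onz(d,195+u/7,170+v/7,z)).tolist()) for z in(20,28,36,44,70,80,90,100,110,120)])"
```

```text
tip [(20, [-174.8, 4.8]), (28, [-179.5, -3.7]), (36, [-184.2, -12.2]), (44, [-189.0, -20.8]), (70, [-204.3, -48.5]), (80, [-210.2, -59.2]), (90, [-216.1, -69.9]), (100, [-222.0, -80.6]), (110, [-228.0, -91.2]), (120, [-233.9, -101.9])]
plate+ [(20, [-26.1, 80.4]), (28, [-32.4, 71.1]), (36, [-38.7, 61.8]), (44, [-44.9, 52.4]), (70, [-65.3, 22.1]), (80, [-73.1, 10.5]), (90, [-80.9, -1.2]), (100, [-88.8, -12.8]), (110, [-96.6, -24.5]), (120, [-104.4, -36.1])]
plate- [(20, [-202.5, 83.0]), (28, [-206.9, 73.6]), (36, [-211.3, 64.3]), (44, [-215.8, 54.9]), (70, [-230.2, 24.6]), (80, [-235.8, 12.9]), (90, [-241.3, 1.2]), (100, [-246.9, -10.5]), (110, [-252.4, -22.2]), (120, [-258.0, -33.9])]
```

The tip is about 34 mm above the counter, so contact should come in about 5 mm. The end plates clear the tray rim, so I'll carry on.

>>> drive_tool([
  {"delta_pos": [0, 0, 0.002], "roll": 0},
  {"delta_pos": [0, 0, 0.002], "roll": 0},
  {"delta_pos": [0, 0, 0], "roll": 0},
  {"delta_pos": [0, 0, 0], "roll": 0},
  {"delta_pos": [0, 0, 0], "roll": 0},
])

```text
time_s: 7.28
ee_pos: [434.7, -63.7, 4.9]
tool_rot: [-0.0, 0.139, 0.99, -0.0]
force: [-0.8, 0.3, -0.2]
finger_gap: 0.6
gripper_force: 0.0
```

>>> drive_tool([
  {"delta_pos": [0, 0, 0.002], "roll": 0},
  {"delta_pos": [0, 0, 0.001], "roll": 0},
  {"delta_pos": [0, 0, 0], "roll": 0},
  {"delta_pos": [0, 0, 0], "roll": 0},
  {"delta_pos": [0, 0, 0], "roll": 0},
])

```text
time_s: 7.9
ee_pos: [434.7, -63.7, 1.9]
tool_rot: [0.0, 0.139, 0.99, -0.0]
force: [0.1, -0.0, 1.1]
finger_gap: 0.3
gripper_force: 0.0
```

>>> drive_tool([
  {"delta_pos": [0, 0, 0.002], "roll": 0},
  {"delta_pos": [0, 0, 0], "roll": 0},
  {"delta_pos": [0, 0, 0], "roll": 0},
  {"delta_pos": [0, 0, 0], "roll": 0},
  {"delta_pos": [0, 0, 0], "roll": 0},
])

```text
time_s: 8.52
ee_pos: [434.9, -63.8, -0.0]
tool_rot: [0.0, 0.139, 0.99, -0.0]
force: [0.6, -1.0, 2.9]
finger_gap: 0.5
gripper_force: 1.1
```

>>> drive_tool([
  {"delta_pos": [0, 0, 0.002], "roll": 0},
  {"delta_pos": [0, 0, 0], "roll": 0},
  {"delta_pos": [0, 0, 0], "roll": 0},
  {"delta_pos": [0, 0, 0], "roll": 0},
  {"delta_pos": [0, 0, 0], "roll": 0},
])

```text
time_s: 9.15
ee_pos: [434.9, -63.8, -2.1]
tool_rot: [0.0, 0.139, 0.99, -0.0]
force: [0.6, 0.6, 2.5]
finger_gap: 0.7
gripper_force: 1.3
```

Contact came at a state z of about +1. Now to a depth of about 10 mm.

>>> drive_tool([
  {"delta_pos": [0, 0, 0.002], "roll": 0},
  {"delta_pos": [0, 0, 0.002], "roll": 0},
  {"delta_pos": [0, 0, 0.002], "roll": 0},
  {"delta_pos": [0, 0, 0.001], "roll": 0},
  {"delta_pos": [0, 0, 0], "roll": 0},
])

```text
time_s: 9.78
ee_pos: [434.8, -63.7, -9.2]
tool_rot: [0.0, 0.139, 0.99, -0.0]
force: [1.0, 0.7, 5.2]
finger_gap: 0.1
gripper_force: 2.5
```

>>> drive_tool([
  {"delta_pos": [0, 0, 0.002], "roll": 0},
  {"delta_pos": [0, 0, 0.001], "roll": 0},
  {"delta_pos": [0, 0, 0.001], "roll": 0},
  {"delta_pos": [0, 0, 0], "roll": 0},
  {"delta_pos": [0, 0, 0], "roll": 0},
])

```text
time_s: 10.4
ee_pos: [434.9, -63.8, -13.1]
tool_rot: [0.0, 0.139, 0.99, -0.0]
force: [0.7, 1.1, 5.6]
finger_gap: 0.1
gripper_force: 3.2
```

```bash
python3 -c "
from h import *
tell(); d=snap('scene','s5')
cv2.imwrite('pics/s5c.png',cv2.resize(d['pixels'][160:250,195:305,::-1],None,fx=6.5,fy=6.5,interpolation=cv2.INTER_CUBIC))"
```

```text
t 10.4 slide xy [-179.7   -0. ] z -13.1 yaw err deg 0.01 F [0.7 1.1 5.6] gap 0.1
```

View pics/s5c.png

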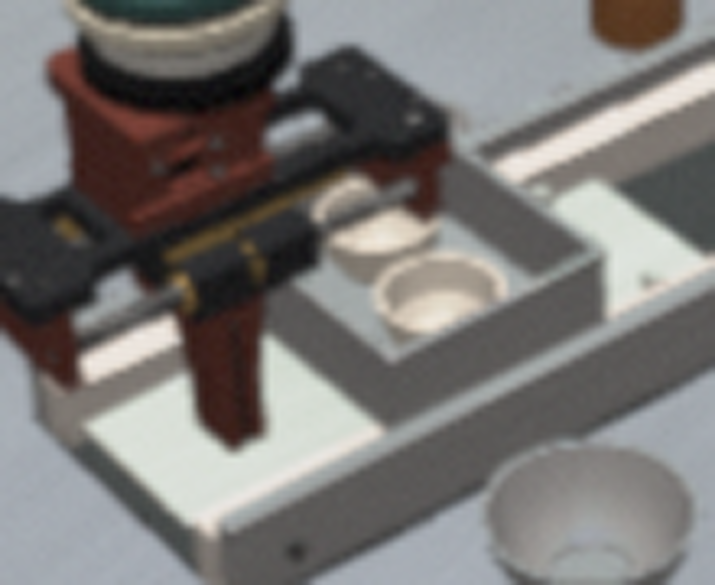

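The strip is visibly down under the fingertip at (237,450), and the lug tops at (545,188) and (650,280) have sunk. The tray hasn't moved and the end plates clear it. Depth is about 13–15 mm, so I'll push along tool +y.

>>> drive_tool([
  {"delta_pos": [0, 0.004, 0], "roll": 0},
  {"delta_pos": [0, 0.005, 0], "roll": 0},
  {"delta_pos": [0, 0.005, 0], "roll": 0},
  {"delta_pos": [0, 0.005, 0], "roll": 0},
  {"delta_pos": [0, 0.005, 0], "roll": 0},
])

```text
time_s: 11.08
ee_pos: [440.8, -41.4, -13.1]
tool_rot: [-0.0, 0.138, 0.99, -0.001]
force: [-2.0, -7.7, 6.8]
finger_gap: 0.3
gripper_force: 4.7
```

>>> drive_tool([
  {"delta_pos": [0, 0.006, 0], "roll": 0},
  {"delta_pos": [0, 0.006, 0], "roll": 0},
  {"delta_pos": [0, 0.006, 0], "roll": 0},
  {"delta_pos": [0, 0.006, 0], "roll": 0},
  {"delta_pos": [0, 0.006, 0], "roll": 0},
])

```text
time_s: 11.7
ee_pos: [448.7, -12.7, -13.2]
tool_rot: [-0.001, 0.138, 0.99, -0.001]
force: [-3.0, -7.7, 7.0]
finger_gap: 0.8
gripper_force: 4.9
```

```bash
python3 -c "
from h import *
tell(); d=snap('scene','s6')
cv2.imwrite('pics/s6c.png',cv2.resize(d['pixels'][160:250,195:305,::-1],None,fx=6.5,fy=6.5,interpolation=cv2.INTER_CUBIC))"
```

```text
t 11.7 slide xy [-126.8    0.7] z -13.2 yaw err deg 0.08 F [-3.  -7.7  7. ] gap 0.8
```

View pics/s6c.png

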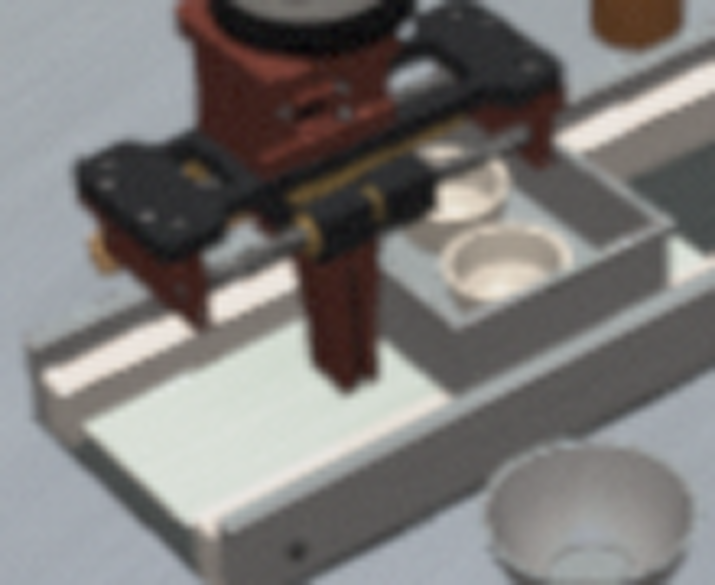

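The tray is moving flat: its near rear corner went from (392,360) to (460,328), with the fingers against the rear wall and the catch down. I'll continue.

```bash
python3 -c "
from h import *
for n,u,v in(('s5',392,360),('s6',460,328)):
  d=load(n); print(sl(onz(d,195+u/6.5,160+v/6.5,70)))"
```

```text
[-145.3  -65.3]
[-115.3  -66. ]
```

>>> drive_tool([
  {"delta_pos": [0, 0.006, 0], "roll": 0},
  {"delta_pos": [0, 0.006, 0], "roll": 0},
  {"delta_pos": [0, 0.006, 0], "roll": 0},
  {"delta_pos": [0, 0.006, 0], "roll": 0},
  {"delta_pos": [0, 0.006, 0], "roll": 0},
])

```text
time_s: 12.38
ee_pos: [456.7, 16.0, -13.2]
tool_rot: [-0.001, 0.138, 0.99, -0.001]
force: [-2.8, -8.4, 8.9]
finger_gap: 0.7
gripper_force: 5.2
```

>>> drive_tool([
  {"delta_pos": [0, 0.007, 0], "roll": 0},
  {"delta_pos": [0, 0.007, 0], "roll": 0},
  {"delta_pos": [0, 0.007, 0], "roll": 0},
  {"delta_pos": [0, 0.007, 0], "roll": 0},
  {"delta_pos": [0, 0.007, 0], "roll": 0},
])

```text
time_s: 13.0
ee_pos: [466.0, 49.6, -13.2]
tool_rot: [-0.001, 0.138, 0.99, -0.001]
force: [-2.4, -9.3, 8.9]
finger_gap: 0.2
gripper_force: 5.5
```

>>> drive_tool([
  {"delta_pos": [0, 0.007, 0], "roll": 0},
  {"delta_pos": [0, 0.007, 0], "roll": 0},
  {"delta_pos": [0, 0.007, 0], "roll": 0},
  {"delta_pos": [0, 0.007, 0], "roll": 0},
  {"delta_pos": [0, 0.007, 0], "roll": 0},
])

```text
time_s: 13.62
ee_pos: [475.3, 83.0, -13.2]
tool_rot: [-0.001, 0.138, 0.99, -0.001]
force: [-2.7, -8.6, 10.1]
finger_gap: 0.5
gripper_force: 5.8
```

>>> drive_tool([
  {"delta_pos": [0, 0.006, 0], "roll": 0},
  {"delta_pos": [0, 0.006, 0], "roll": 0},
  {"delta_pos": [0, 0.006, 0], "roll": 0},
  {"delta_pos": [0, 0.006, 0], "roll": 0},
  {"delta_pos": [0, 0.004, 0], "roll": 0},
])

```text
time_s: 14.25
ee_pos: [482.8, 109.7, -13.2]
tool_rot: [-0.001, 0.138, 0.99, -0.002]
force: [-1.9, -10.5, 11.2]
finger_gap: 0.1
gripper_force: 6.1
```

```bash
python3 -c "
from h import *
tell(); d=snap('scene','s7')
cv2.imwrite('pics/s7c.png',cv2.resize(d['pixels'][140:240,215:345,::-1],None,fx=6,fy=6,interpolation=cv2.INTER_CUBIC))"
```

```text
t 14.25 slide xy [0.3 1.5] z -13.2 yaw err deg 0.09 F [ -1.9 -10.5  11.2] gap 0.1
```

View pics/s7c.png

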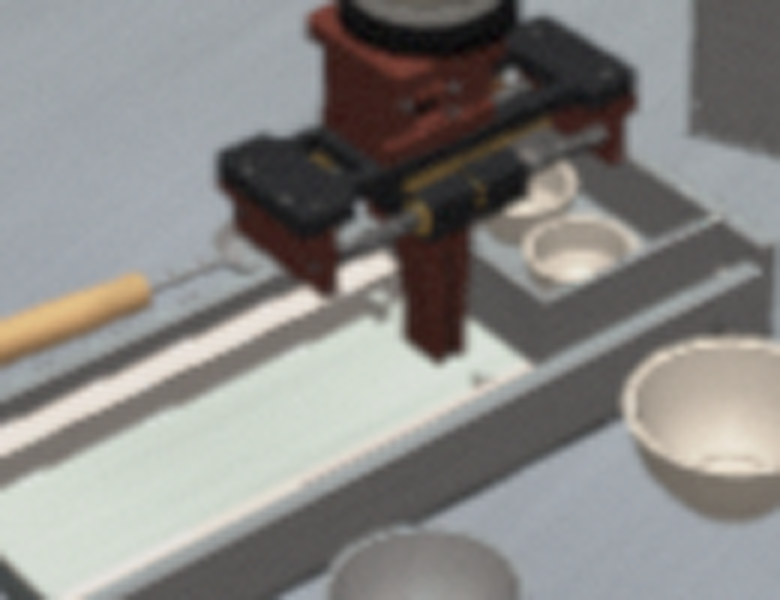

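The tray is past the lugs, which show behind it at (378,300) and (482,378). Its near rear corner is at (545,300), and it's close to the end stop.

```bash
python3 -c "
from h import *
d=load('s7'); print(sl(onz(d,215+545/6,140+300/6,70)),[sl(onz(d,215+u/6,140+v/6,30)) for u,v in((378,300),(482,378))])"
```

```text
[ 11.  -63.8] [array([-10. ,  25.2]), array([-10.3, -47.9])]
```

The tray's centre is at about +62. I'll nudge it 4 mm more, back off the wall while still pressed, then rise.

>>> drive_tool([
  {"delta_pos": [0, 0.002, 0], "roll": 0},
  {"delta_pos": [0, 0.002, 0], "roll": 0},
  {"delta_pos": [0, 0, 0], "roll": 0},
  {"delta_pos": [0, -0.004, 0], "roll": 0},
  {"delta_pos": [0, -0.006, 0], "roll": 0},
])

```text
time_s: 14.92
ee_pos: [483.7, 106.3, -12.9]
tool_rot: [0.001, 0.139, 0.99, 0.001]
force: [0.1, 4.5, 5.6]
finger_gap: 0.2
gripper_force: 3.2
```

>>> drive_tool([
  {"delta_pos": [0, 0, -0.004], "roll": 0},
  {"delta_pos": [0, 0, -0.006], "roll": 0},
  {"delta_pos": [0, 0, -0.01], "roll": 0},
  {"delta_pos": [0, 0, -0.02], "roll": 0},
  {"delta_pos": [0, 0, -0.03], "roll": 0},
])

```text
time_s: 15.55
ee_pos: [480.9, 105.2, 56.7]
tool_rot: [-0.002, 0.139, 0.99, -0.001]
force: [1.3, 0.4, -0.2]
finger_gap: 0.4
gripper_force: 0.0
```

>>> drive_tool([
  {"delta_pos": [0, 0, -0.04], "roll": 0},
  {"delta_pos": [0, 0, -0.04], "roll": 0},
  {"delta_pos": [0, 0, -0.04], "roll": 0},
  {"delta_pos": [0, 0, -0.03], "roll": 0},
  {"delta_pos": [0, 0, 0], "roll": 0},
])

```text
time_s: 16.18
ee_pos: [483.9, 105.5, 208.9]
tool_rot: [0.002, 0.139, 0.99, 0.0]
force: [0.9, -0.0, -0.1]
finger_gap: 0.1
gripper_force: 0.0
```

```bash
python3 -c "
from h import *
tell(); snap('scene','s8'); d=load('s8'); r=load('scene0')
# lug templates from the initial picture, tray rear corner via dish masks
g=lambda d:cv2.cvtColor(d['p'],cv2.COLOR_RGB2GRAY)
for y in(37,-37):
  q=proj(d,[*(O-3*U+y*N),36]).round().astype(int)
  t=g(r)[q[1]-6:q[1]+7,q[0]-5:q[0]+4]; w=g(d)[q[1]-14:q[1]+15,q[0]-13:q[0]+12]
  m=cv2.minMaxLoc(cv2.matchTemplate(w,t,cv2.TM_CCOEFF_NORMED)); print('lug',y,round(m[1],2),np.array(m[3])-8)
# tray: move of near-front template (whole dishes) from s7 corner
q=(np.array([215+545/6,140+300/6])).round().astype(int)
t=g(load('s7'))[q[1]-6:q[1]+7,q[0]-7:q[0]+8]; w=g(d)[q[1]-16:q[1]+17,q[0]-17:q[0]+18]
m=cv2.minMaxLoc(cv2.matchTemplate(w,t,cv2.TM_CCOEFF_NORMED)); s=np.array(m[3])-10
print('tray',round(m[1],2),s,sl(onz(d,*(np.array([215+545/6,140+300/6])+s),70))+[50,0])"
```

```text
t 16.18 slide xy [-3.4 -0.7] z 208.9 yaw err deg 0.02 F [ 0.9 -0.  -0.1] gap 0.1
lug 37 0.76 [0 0]
lug -37 0.63 [0 1]
tray 0.98 [ 1 -1] [ 65.7 -62.1]
```

```bash
python3 -c "
from plant import bot
print(bot.close_job())"
```

```text
the job is handed in; nothing more can be done
None
```

The job is handed in: the tray's centre measures about 66 mm past the lugs' faces (50–85 mm needed), an image match shows the lugs back up behind it, and the hand is clear about 200 mm up, though no verdict came back.

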